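Prop leg down and easel held upright

ROBOT

A 6-joint arm with a two-finger parallel gripper is mounted at the origin on the work surface. World frame = base frame: x ahead of the robot, y to its left, z up, the work surface at z = 0. Lengths are in mm, angles in rad, forces in N, time in s.
With the tool pointing down it reaches from about 250 to 775 mm from the base axis. Payload 4 kg.
Tool frame: the origin (TCP) lies at the very end of the fingers, on their centre line; the grasp point (between the pads) lies 19 mm behind it; z points along the fingers, x is the direction in which the jaws open and shut, and the axes are right-handed (so a half turn about z gives the same grasp; the last joint's range is limited). The gripper opens to 94 mm and grips with 3 to 60 N. Pads are 16 mm wide; open, the fingers measure 119 mm over their backs; the gripper's body (75 mm by 177 mm) begins 78 mm behind the grasp point.
Start: joints at [-1.432, 0.087, 1.371, -0, 1.684, -0.103], TCP at [131.694, -534.02, 205.506] pointing down, gripper open.
Joint ranges: [-3.1, 3.1], [-0.76, 2.03], [0.27, 2.55], [-1.08, 4.22], [0.17, 2.65], [-2.57, 2.57]. Speed limits (rad/s): [2.79, 2.79, 3.14, 3.14, 3.14, 3.14].

INTERFACE

Orientations are given as a unit quaternion [x, y, z, w].
In Python, from plant import ctrl, eyes, order gives the robot as it stands.
- The arm moves only by the tool step_arm, never from a script. Its argument "plan" is a list of rows, each an object of numbers: "x", "y", "z": the shift along the world's x, y, z in cm; "yaw": the turn about the world's z in degrees. In form: [{"x": .., "y": .., "z": .., "yaw": ..}, ...]. A call has 1 to 10 rows; each row is the pose to reach, as a shift and turn from the pose commanded when the call began; what a row does not reach only later rows make up. A row lasts 1/10 s, in which the tool goes at most 50 mm and 8.59 degrees, less where a joint would pass 70% of its speed; a pose out of reach is approached as far as the arm can. A call with a gripper value outside its range is refused whole. "claw" is the gripper command: -1 is shut, 1 is fully open, values between are in proportion, set as the call begins (left out, the last holds). The fingers move at their own pace and stop on an object; "force" is the grip in N (left out, the last holds). Time passes only in rows, so rows that repeat a pose let the fingers close. It gives the time, the measured TCP pose, the force and the opening at its end, in the units of the state.
- ctrl.observe(): the state, without advancing time (a new reading comes with each control period).
- eyes.camera(name): name is "scene" or "top"; returns a dict with "img" (480x640x3 uint8, red, green, blue), "fx", "fy", "cx", "cy" (pixels), "world_from_camera" (4x4, takes a point from camera to world coordinates). Camera axes: x right, y up, looking along -z (the intrinsics and any distortion apply to the point x, -y, -z); pixel columns grow to the right and rows downward; lengths in mm; the calibration is good to about 2 mm. A picture is of the moment at which its call begins. There is no depth.
- order.sign_off(): hands the job in, once; it reports no verdict.
Trained networks look in a picture, given as the dict that the camera call returned (one of the last four; its "shot" number tells which), for a name from the list of things; names that differ only in an ending like _2 or _b are one class to them, and where a whole thing is asked for, a point or a joint stands for the part that bears it (a point fixed in the world has none). Each returns a list of dicts, best first, with "conf" (0 to 1); they miss things now and then, are a little off and sometimes report something else, mostly with a low value. They report only what shows in the picture. A call takes as long as a camera call.
- eyes.boxes_of(picture, query): "rect" ([left, top, width, height] in pixels, round what is visible of it).
The state is a dict: "time": time; "joint_positions": joint angles; "joint_velocities": joint speeds; "joint_torque": joint torques, N m; "ee_pos": TCP position; "eef_rot": TCP orientation; "force": force on the tool from outside, world axes, zero at the start; "ft_torque": the same for the moment, N m; "gripper_width": opening from 0.0 (shut) to 1.0 (fully open).
Only numpy, scipy, OpenCV 4.12 (cv2) and the standard library are available. Lean on these libraries where they do the work, as an engineer would, in place of code of your own. Each camera call takes 0.05 s, during which the arm holds its last target.

TASK

The little table easel has tipped over onto its rests. First flip its folded prop leg over centre until it drops down against its stop, then take the red handle bar at the top of the frame, swing the frame up until it stands upright, and finish while still holding it upright by that bar, because its spring tips it over again as soon as it is let go. Leave the other things on the table where they are.

Things in the scene. Friction and masses are not known exactly. Their poses are not given: they have to be found in the camera images.
- easel_hinge (a point): Middle of the hinge line of the small wooden table easel, 34 mm above the table, fixed to its base (250 x 250 x 16 mm, screwed down, cannot move). Axes: z up; y along the hinge line; x level, to the side the frame tips to (away from the robot; the easel is turned by up to 0.35 rad either way).
- frame (a joint): Lean of the frame (black board between two wooden posts, 240 mm tall, 176 mm wide, 16 mm thick) about the hinge line, rad: 0 = upright, positive = tipped to easel_hinge's +x. Starts lying on rests at 0.6; stops at -0.12, past upright. Weighs about 0.5 kg; a hinge spring (0.8 N m at upright) and its weight pull it back to 0.6 when let go: 3 to 5 N at the handle.
- handle (a point): Middle of the red round bar on top of the frame: 16 mm thick, 140 mm free length between the posts, parallel to the hinge line, 230 mm from it along the frame. Below it the frame is open (64 mm from the bar's axis to the next rail), so fingers can close on its two x sides from above. It can turn between fingers. Axes: the frame's (z along the frame, hinge to bar).
- leg (a joint): Angle of the aluminium prop leg on its hub, rad: 0 = folded, parallel to the frame beside its +y post; grows as it swings over the top towards easel_hinge's -x (the robot) and down; 2.44 = down at its stop. Axis parallel to the hinge line. 0.15 kg, weighted foot: below about 0.6 (leg short of vertical, frame on its rests) it falls back to 0; well past 0.6 it falls on to 2.44 by itself.
- leg_hub (a point): Pivot of the prop leg on the frame: 100 mm from the hinge line along the frame and 103 mm to +y of the frame's middle. Axes: the frame's.
- leg_pin (a point): Orange round finger pin of the prop leg, 12 mm thick, parallel to the hinge line, sticking out 57 mm from the leg to the easel's +y, free all round. This point is on the pin's axis, 42 mm out from the leg's middle and 112 mm from the hub's axis along the leg; the foot's end is 23 mm further on. It can turn between fingers. Axes: the leg's (z from hub to foot).
- paint_bottle: Dark paint bottle with a white cap, 64 mm across, 190 mm tall; origin at the centre of its underside. A bystander: leave it alone
- brush_jar: Blue jar with brushes, 76 mm across, jar 100 mm tall, brushes to 230 mm; origin at the centre of its underside. A bystander: leave it alone
- mug: White mug, 80 mm across, 90 mm tall; origin at the centre of its underside. A bystander: leave it alone
- tape_roll: Yellow tape roll lying flat, 90 mm across, 25 mm tall; origin at the centre of its underside. A bystander: leave it alone
- eraser: White eraser, 55 x 30 x 18 mm; origin at the centre of its underside. A bystander: leave it alone
- tube_blue: Blue paint tube, 100 x 30 x 16 mm, lying; origin at the centre of its underside. A bystander: leave it alone
- tube_green: Green paint tube, 100 x 30 x 16 mm, lying; origin at the centre of its underside. A bystander: leave it alone

How it is judged (in metres and radians):
On the way, in this order (a step that is already met when the one before it is completed fails the run):
1. the prop leg is flipped down to its stop while the frame still lies tipped (value of joint leg above 2.25 rad and value of joint frame above 0.35 rad), for 0.2 s.
2. the frame stands upright, held by its handle bar, with the leg down (value of joint leg above 2.25 rad and value of joint frame between -0.09 and 0.09 rad and contact force between the fingers and frame above 1 N and distance between the grasp point and handle below 0.085 m), for 0.3 s.
At the end, for the whole second after the job is handed in: Prop leg down (over 2.25 rad); frame upright within 0.09 rad (5 degrees), clear of its rests and stop, and still (under 0.1 rad/s); fingers bearing on it with over 1 N, grasp point within 85 mm of the bar's middle; every bystander within 30 mm of its start (all of step 2 and velocity of joint frame between -0.1 and 0.1 rad/s and distance of each of paint_bottle, brush_jar, mug, tape_roll, eraser, tube_blue, tube_green from where it was at the start of the episode below 0.03 m); the arm keeps its last pose, push and grip.
It fails at once if a bystander is moved by more than 30 mm (distance of any of paint_bottle, brush_jar, mug, tape_roll, eraser, tube_blue, tube_green from where it was at the start of the episode above 0.03 m).
It also fails if it takes over 48 s, if anything falls off the work surface, if the arm or the gripper's body presses on something with over 40 N, if the wrist force passes 120 N, or if a joint passes its speed limit or range.

## Working session

There is one attempt and no reset: what is moved stays moved. The work goes in short steps, Python scripts to look and compute and a tool call to move; the robot and the scene stay as the last step left them, time stands still between calls to the robot, and variables do not carry over. Pictures are saved under pics/ and viewed, and the job is handed in when it is done.

Besides the shell and the picture viewer there is one more tool, called after ">>>" as a command line: name --argument value ..., lists and objects as JSON in quotes. step_arm: Moves the arm, as the interface text tells. Its arguments: {"type":"object","properties":{"plan":{"type":"array"},"claw":{"type":"number"},"force":{"type":"number"}},"required":["plan"]}

```bash
mkdir -p pics; ls; cat > h.py <<'E'
import numpy as np, cv2
from plant import ctrl, eyes, order
def shot(name,fn):
    p=eyes.camera(name); cv2.imwrite('pics/'+fn,p['img'][:,:,::-1]); return p
def proj(p,X):
    T=np.linalg.inv(np.array(p['world_from_camera'])); c=T[:3,:3]@np.array(X)+T[:3,3]
    return np.array([p['cx']+p['fx']*c[0]/-c[2], p['cy']+p['fy']*(-c[1])/-c[2]])
def ray(p,u,v):
    T=np.array(p['world_from_camera']); d=np.array([(u-p['cx'])/p['fx'],-(v-p['cy'])/p['fy'],-1.])
    return T[:3,3],T[:3,:3]@d
def atz(p,u,v,z):
    o,d=ray(p,u,v); return o+d*(z-o[2])/d[2]
E
python3 - <<'E'
from h import *
s=ctrl.observe();print(s)
for n in ['scene','top']:
    p=shot(n,n+'0.png');print(n,p.keys(),p['fx'],p['fy'],p['cx'],p['cy'],np.round(p['world_from_camera'],3).tolist())
    for q in ['handle','leg_pin','leg','frame','leg_hub','paint_bottle','brush_jar','mug','tape_roll','eraser','tube_blue','tube_green']:
        print(q,[(np.round(b['rect']).tolist(),round(b['conf'],2)) for b in eyes.boxes_of(p,q)][:2])
E
```

```text
pics
{'time': 0.0, 'joint_positions': array([-1.43208247e+00,  8.79561500e-02,  1.37225401e+00, -9.33007438e-07,
        1.68356864e+00, -1.03095317e-01]), 'joint_velocities': array([-0.00137616, -0.00024827,  0.00044613,  0.00043898,  0.00172654,
       -0.00168071]), 'joint_torque': array([-1.34935173e-03, -3.40190721e+01, -3.02427042e+01,  7.15748733e-02,
        3.33115587e-02, -1.84950677e-04]), 'ee_pos': array([ 131.62513626, -533.45955963,  204.30366187]), 'eef_rot': array([ 7.87228676e-01, -6.16660212e-01, -7.86881443e-04, -7.58697174e-04]), 'force': array([ 0.92625785, -0.18249865, -0.16540159]), 'ft_torque': array([-0.00187734, -0.00136704,  0.00262786]), 'gripper_width': 0.9994392668248963}
scene dict_keys(['img', 'fx', 'fy', 'cx', 'cy', 'world_from_camera', 'shot']) 449.0194676198683 449.0194676198683 310.3521728073737 236.8867520887006 [[-0.272, -0.781, 0.563, 1158.22], [0.962, -0.218, 0.163, 203.386], [-0.005, 0.586, 0.81, 1031.923], [0.0, 0.0, 0.0, 1.0]]
handle [([213.0, 231.0, 104.0, 59.0], 0.65)]
leg_pin [([285.0, 267.0, 29.0, 20.0], 0.66), ([118.0, 215.0, 43.0, 49.0
[... 726 characters left out ...]
1.0, -0.022, -0.02, 3.063], [-0.022, 0.1, 0.995, 1410.148], [0.0, 0.0, 0.0, 1.0]]
handle [([296.0, 181.0, 104.0, 89.0], 0.65)]
leg_pin []
leg [([479.0, 210.0, 36.0, 41.0], 0.5)]
frame [([296.0, 184.0, 102.0, 88.0], 0.82), ([299.0, 188.0, 32.0, 40.0], 0.32)]
leg_hub [([296.0, 189.0, 104.0, 81.0], 0.78)]
paint_bottle [([145.0, 223.0, 44.0, 28.0], 0.79), ([116.0, 276.0, 59.0, 30.0], 0.37)]
brush_jar [([115.0, 276.0, 57.0, 31.0], 0.63)]
mug [([476.0, 209.0, 40.0, 43.0], 0.85)]
tape_roll [([396.0, 275.0, 34.0, 32.0], 0.83)]
eraser [([343.0, 176.0, 16.0, 23.0], 0.59)]
tube_blue [([213.0, 207.0, 24.0, 28.0], 0.76)]
tube_green [([495.0, 278.0, 21.0, 37.0], 0.85), ([298.0, 183.0, 106.0, 90.0], 0.65)]
```

View pics/scene0.png

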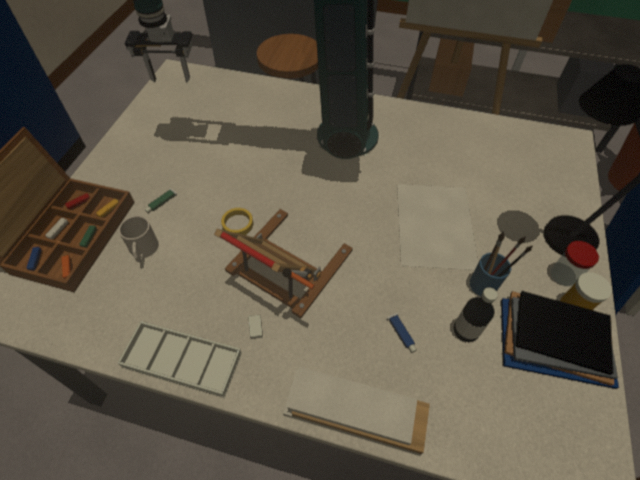

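View pics/top0.png

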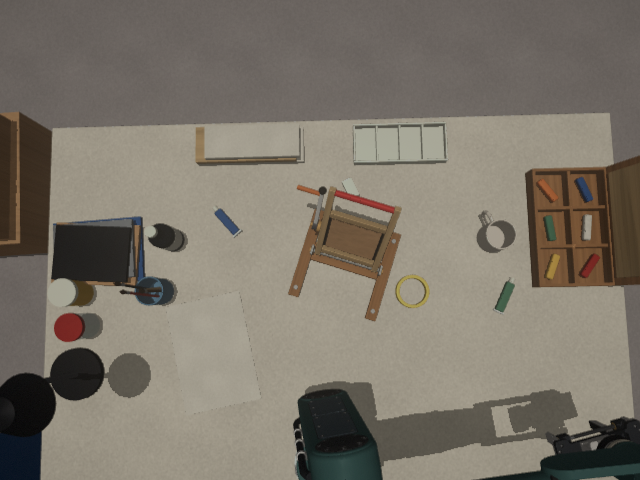

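```bash
python3 - <<'E'
import cv2
a=cv2.imread('pics/scene0.png')[200:320,200:360];b=cv2.imread('pics/top0.png')[165:325,270:440]
cv2.imwrite('pics/s0c.png',cv2.resize(a,None,fx=5,fy=5,interpolation=cv2.INTER_CUBIC))
cv2.imwrite('pics/t0c.png',cv2.resize(b,None,fx=3.5,fy=3.5,interpolation=cv2.INTER_CUBIC))
E
```

```text
(no output)
```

View pics/s0c.png

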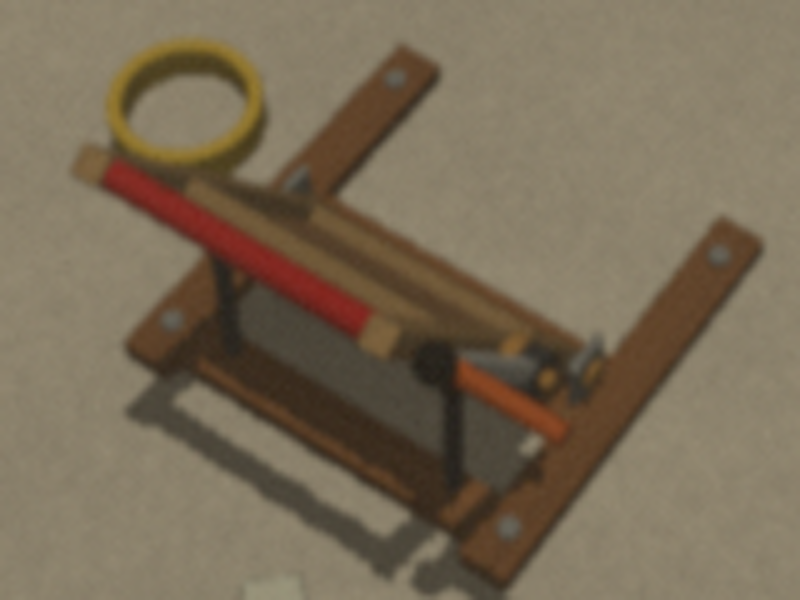

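View pics/t0c.png

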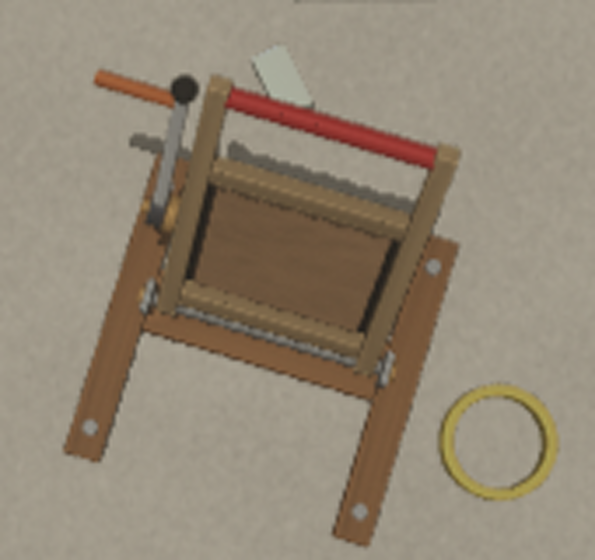

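```bash
cat >> h.py <<'E'
def geo(q,fr=0.6,leg=0.):
    hx,hy,th=q; ex=np.array([np.cos(th),np.sin(th),0]); ey=np.array([-np.sin(th),np.cos(th),0]); ez=np.array([0,0,1.])
    H=np.array([hx,hy,34.]); 
    d=lambda a: ex*np.sin(a)+ez*np.cos(a)
    hub=H+100*d(fr)+103*ey
    pin=hub+112*d(fr-leg)+42*ey
    return dict(H=H,handle=H+230*d(fr),hub=hub,pin=pin,ex=ex,ey=ey)
E
python3 - <<'E'
from h import *
from scipy.optimize import least_squares
P={n:eyes.camera(n) for n in['scene','top']}
tc=lambda u,v:(270+(u+.5)/3.5-.5,165+(v+.5)/3.5-.5); sc=lambda u,v:(200+(u+.5)/5-.5,200+(v+.5)/5-.5)
obs=[('top','b+',tc(226,97)),('top','b-',tc(437,158)),('scene','b-',sc(105,172)),('scene','b+',sc(365,332)),('scene','tip',sc(563,434)),('top','tip',tc(97,77))]
def pts(q):
    g=geo(q[:3],q[3]);return {'b+':g['handle']+70*g['ey'],'b-':g['handle']-70*g['ey'],'tip':g['pin']+15*g['ey']}
f=lambda q:np.concatenate([proj(P[n],pts(q)[k])-np.array(o) for n,k,o in obs])
r=least_squares(f,[450,0,0,.6]);print(r.x,np.round(r.fun,1))
r2=least_squares(lambda q:f(np.r_[q,.6]),[450,0,0]);print(r2.x,np.round(r2.fun,1))
g=geo(r2.x);print({k:np.round(v,1) for k,v in g.items()})
for k in 'tape_roll eraser tube_blue'.split():
    for b in eyes.boxes_of(P['top'],k)[:1]:
        x,y,w,h=b['rect'];print(k,np.round(atz(P['top'],x+w/2,y+h/2,15)))
E
```

```text
[ 5.44798011e+02 -4.21879715e+01 -3.16043089e-01  5.95913877e-01] [ 1.2 -0.3 -2.1 -0.9  1.8  1.3  0.2 -1.1 -1.5 -1.   0.9  0.1]
[ 5.43990030e+02 -4.20054333e+01 -3.16173691e-01] [ 1.2 -0.2 -2.1 -0.9  1.8  1.4  0.2 -1.  -1.6 -0.9  1.   0.2]
{'H': array([544., -42.,  34.]), 'handle': array([667.4, -82.4, 223.8]), 'hub': array([629.7,  38.3, 116.5]), 'pin': array([702.8,  58.6, 209. ]), 'ex': array([ 1. , -0.3,  0. ]), 'ey': array([0.3, 1. , 0. ])}
tape_roll [ 459. -225.   15.]
eraser [746. -66.  15.]
tube_blue [656. 288.  15.]
```

>>> step_arm --plan '[{"x": 2,"y": 2,"z": 4,"yaw": 4},{"x": 5,"y": 5,"z": 8,"yaw": 10},{"x": 10,"y": 10,"z": 11.5,"yaw": 18},{"x": 14,"y": 14,"z": 11.5,"yaw": 26},{"x": 18,"y": 18,"z": 11.5,"yaw": 34},{"x": 22,"y": 22,"z": 11.5,"yaw": 42},{"x": 26,"y": 26,"z": 11.5,"yaw": 48},{"x": 30,"y": 30,"z": 11.5,"yaw": 54},{"x": 33,"y": 33,"z": 11.5,"yaw": 58.1},{"x": 36,"y": 36,"z": 11.5,"yaw": 58.1}]' --claw 1 --force 15

```text
time: 2.55
ee_pos: [456.5, -208.6, 320.7]
eef_rot: [0.988, -0.156, 0.0, 0.0]
force: [-0.8, -0.1, 0.1]
gripper_width: 1.002
```

>>> step_arm --plan '[{"x": 4,"y": 4.4,"z": 0},{"x": 8,"y": 8.8,"z": 0},{"x": 12,"y": 13.2,"z": 0},{"x": 16,"y": 17.6,"z": -1},{"x": 19,"y": 21,"z": -2},{"x": 21.1,"y": 23.3,"z": -2},{"x": 21.1,"y": 23.3,"z": -2},{"x": 21.1,"y": 23.3,"z": -2}]'

```text
$.plan[0]: bad value
```

```bash
python3 - <<'E'
from h import *
s=ctrl.observe();print(s['ee_pos'],s['eef_rot'],s['joint_positions'])
p=shot('scene','s1.png');a=p['img'][160:320,200:400,::-1]
cv2.imwrite('pics/s1c.png',cv2.resize(a,None,fx=3.7,fy=3.7,interpolation=cv2.INTER_CUBIC))
p=shot('top','t1.png');a=p['img'][145:325,240:440,::-1]
cv2.imwrite('pics/t1c.png',cv2.resize(a,None,fx=3.3,fy=3.3,interpolation=cv2.INTER_CUBIC))
E
```

```text
[ 456.4838452  -208.62335752  320.71082305] [ 9.87718689e-01 -1.56241704e-01  4.97840460e-04  2.70963595e-04] [-5.41600383e-01 -1.50060009e-02  1.24965512e+00 -1.36213167e-04
  1.90581725e+00 -2.27876245e-01]
```

View pics/s1c.png

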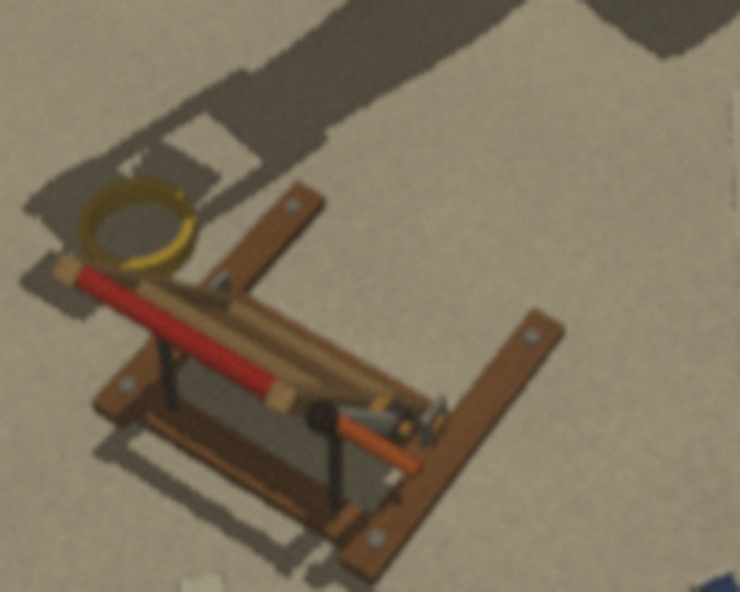

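View pics/t1c.png

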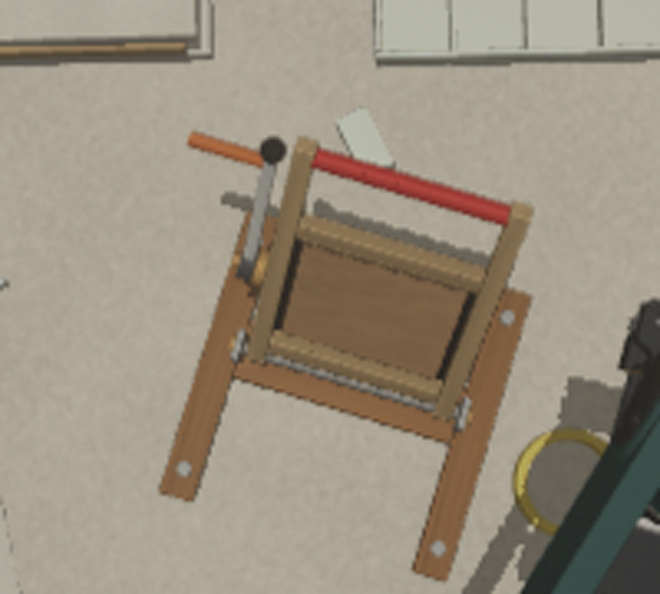

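>>> step_arm --plan '[{"x": 4,"y": 4.4,"z": 0,"yaw": 0},{"x": 8,"y": 8.8,"z": 0,"yaw": 0},{"x": 12,"y": 13.2,"z": 0,"yaw": 0},{"x": 16,"y": 17.6,"z": -1,"yaw": 0},{"x": 19,"y": 21,"z": -2,"yaw": 0},{"x": 21.1,"y": 23.3,"z": -2,"yaw": 0},{"x": 21.1,"y": 23.3,"z": -2,"yaw": 0},{"x": 21.1,"y": 23.3,"z": -2,"yaw": 0}]'

```text
time: 3.45
ee_pos: [667.1, 23.9, 297.9]
eef_rot: [0.988, -0.156, -0.002, 0.0]
force: [-0.4, -1.2, -0.4]
gripper_width: 0.997
```

```bash
python3 - <<'E'
from h import *
s=ctrl.observe();print(s['ee_pos'],s['eef_rot'],s['joint_positions'])
p=shot('scene','s2.png');a=p['img'][160:320,200:400,::-1]
cv2.imwrite('pics/s2c.png',cv2.resize(a,None,fx=3.7,fy=3.7,interpolation=cv2.INTER_CUBIC))
E
```

```text
[667.1200706   23.93856365 297.873162  ] [ 9.87827043e-01 -1.55546917e-01 -1.68762786e-03  2.05144059e-04] [-4.89968988e-02  3.70057816e-01  8.49716558e-01 -4.99559047e-05
  1.92521806e+00  2.63348469e-01]
```

View pics/s2c.png

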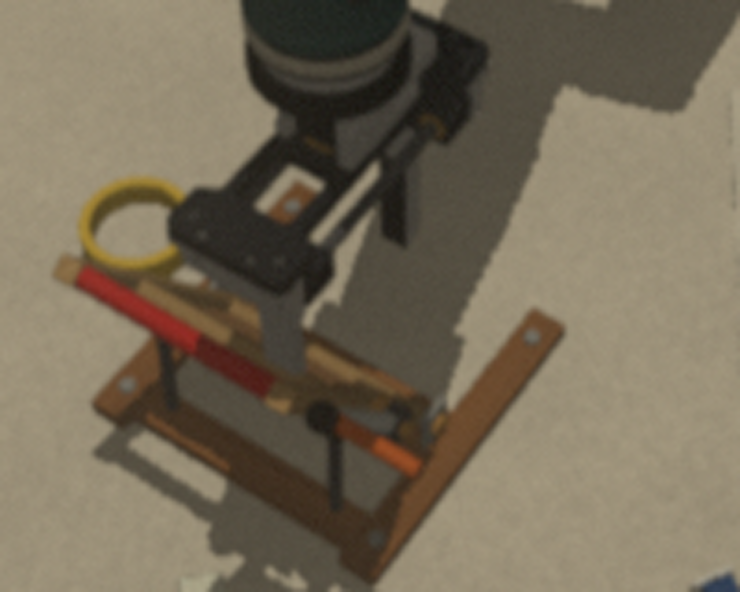

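>>> step_arm --plan '[{"x": 2,"y": 2,"z": 0,"yaw": 0},{"x": 3.6,"y": 3.5,"z": 0,"yaw": 0},{"x": 3.6,"y": 3.5,"z": -2,"yaw": 0},{"x": 3.6,"y": 3.5,"z": -5,"yaw": 0},{"x": 3.6,"y": 3.5,"z": -8,"yaw": 0},{"x": 3.6,"y": 3.5,"z": -10,"yaw": 0},{"x": 3.6,"y": 3.5,"z": -11,"yaw": 0},{"x": 3.6,"y": 3.5,"z": -11,"yaw": 0}]'

```text
time: 4.3
ee_pos: [701.3, 55.9, 189.4]
eef_rot: [0.987, -0.158, -0.001, 0.0]
force: [0.0, 0.1, 0.3]
gripper_width: 1.001
```

```bash
python3 - <<'E'
from h import *
s=ctrl.observe();print(s['ee_pos'],s['eef_rot'],s['force'])
p=shot('scene','s3.png');a=p['img'][160:320,200:400,::-1]
cv2.imwrite('pics/s3c.png',cv2.resize(a,None,fx=3.7,fy=3.7,interpolation=cv2.INTER_CUBIC))
E
```

```text
[701.25998606  55.85335616 189.44434323] [ 9.87463502e-01 -1.57843168e-01 -1.10635212e-03  3.76556487e-04] [0.0461145 0.0773385 0.2568189]
```

View pics/s3c.png

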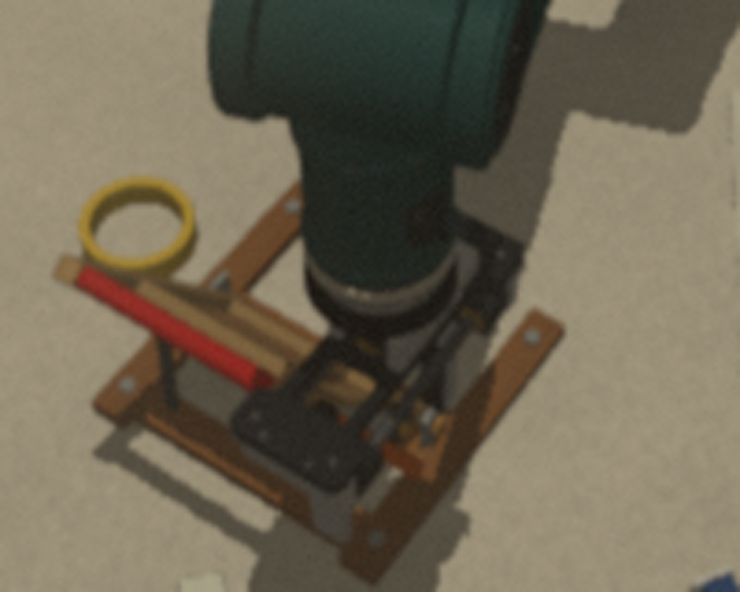

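>>> step_arm --plan '[{"x": 0,"y": 0,"z": 0,"yaw": 0},{"x": 0,"y": 0,"z": 0,"yaw": 0},{"x": 0,"y": 0,"z": 0,"yaw": 0},{"x": 0,"y": 0,"z": 0,"yaw": 0},{"x": 0,"y": 0,"z": 0,"yaw": 0},{"x": 0,"y": 0,"z": 0,"yaw": 0},{"x": 0,"y": 0,"z": 0,"yaw": 0},{"x": 0,"y": 0,"z": 0,"yaw": 0}]' --claw -1 --force 15

```text
time: 5.15
ee_pos: [702.3, 57.7, 190.2]
eef_rot: [0.988, -0.157, -0.0, 0.0]
force: [1.8, 0.5, -0.3]
gripper_width: 0.357
```

```bash
python3 - <<'E'
from h import *
s=ctrl.observe();print(s['ee_pos'],s['force'],s['gripper_width'])
q=[544,-42,-.3162]
g0=geo(q)['pin']
for a in [.15,.3,.45,.6,.8,1,1.2,1.4,1.6,1.8,2.0,2.15,2.3,2.4]:
    print(a,np.round((geo(q,.6,a)['pin']-g0)/10,1))
E
```

```text
[702.34408929  57.72313815 190.21312424] [ 1.79587718  0.47967578 -0.33590504] 0.35652025455296243
0.15 [-1.4  0.5  0.8]
0.3 [-2.9  0.9  1.5]
0.45 [-4.4  1.4  1.8]
0.6 [-6.  2.  2.]
0.8 [-8.1  2.7  1.7]
1 [-10.2   3.3   1.1]
1.2 [-12.    3.9   0. ]
1.4 [-13.6   4.5  -1.4]
1.6 [-15.    4.9  -3.2]
1.8 [-15.9   5.2  -5.2]
2.0 [-16.5   5.4  -7.3]
2.15 [-16.7   5.4  -9. ]
2.3 [-16.6   5.4 -10.7]
2.4 [-16.4   5.4 -11.8]
```

>>> step_arm --plan '[{"x": 0,"y": 0,"z": 0,"yaw": 0},{"x": 0,"y": 0,"z": 0,"yaw": 0},{"x": 0,"y": 0,"z": 0,"yaw": 0},{"x": 0,"y": 0,"z": 0,"yaw": 0},{"x": 0,"y": 0,"z": 0,"yaw": 0}]'

```text
time: 5.65
ee_pos: [702.5, 57.6, 190.4]
eef_rot: [0.988, -0.157, 0.0, 0.0]
force: [1.2, 0.0, 0.2]
gripper_width: 0.123
```

```bash
python3 - <<'E'
from h import *
s=ctrl.observe();print(s['ee_pos'],s['force'],s['gripper_width'])
p=shot('scene','s4.png');a=p['img'][160:320,200:400,::-1]
cv2.imwrite('pics/s4c.png',cv2.resize(a,None,fx=3.7,fy=3.7,interpolation=cv2.INTER_CUBIC))
E
```

```text
[702.49911039  57.568313   190.36102805] [1.22536227 0.03350186 0.20457376] 0.12326600691172022
```

View pics/s4c.png

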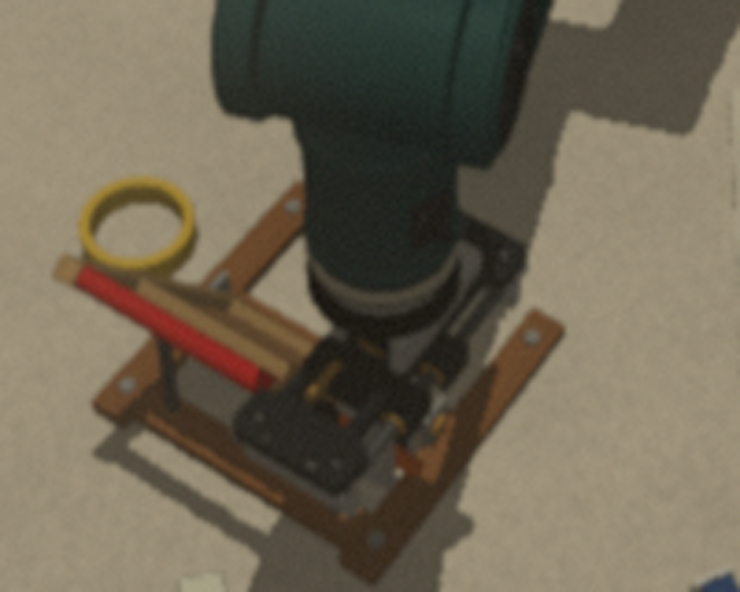

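>>> step_arm --plan '[{"x": -0.7,"y": 0.25,"z": 0.4,"yaw": 0},{"x": -1.4,"y": 0.5,"z": 0.8,"yaw": 0},{"x": -2.1,"y": 0.7,"z": 1.2,"yaw": 0},{"x": -2.9,"y": 0.9,"z": 1.5,"yaw": 0},{"x": -3.6,"y": 1.15,"z": 1.7,"yaw": 0},{"x": -4.4,"y": 1.4,"z": 1.8,"yaw": 0},{"x": -5.2,"y": 1.7,"z": 1.9,"yaw": 0},{"x": -6,"y": 2,"z": 2,"yaw": 0},{"x": -7,"y": 2.3,"z": 1.9,"yaw": 0},{"x": -8.1,"y": 2.7,"z": 1.7,"yaw": 0}]'

```text
time: 6.7
ee_pos: [620.1, 85.0, 206.6]
eef_rot: [0.988, -0.157, -0.001, 0.0]
force: [0.6, 1.3, 0.6]
gripper_width: 0.125
```

```bash
python3 - <<'E'
from h import *
s=ctrl.observe();print(s['ee_pos'],s['force'],s['gripper_width'])
p=shot('scene','s5.png');a=p['img'][160:320,200:400,::-1]
cv2.imwrite('pics/s5c.png',cv2.resize(a,None,fx=3.7,fy=3.7,interpolation=cv2.INTER_CUBIC))
E
```

```text
[620.13986839  85.02099453 206.64150879] [0.60457658 1.29869726 0.57135396] 0.12493878973709564
```

View pics/s5c.png

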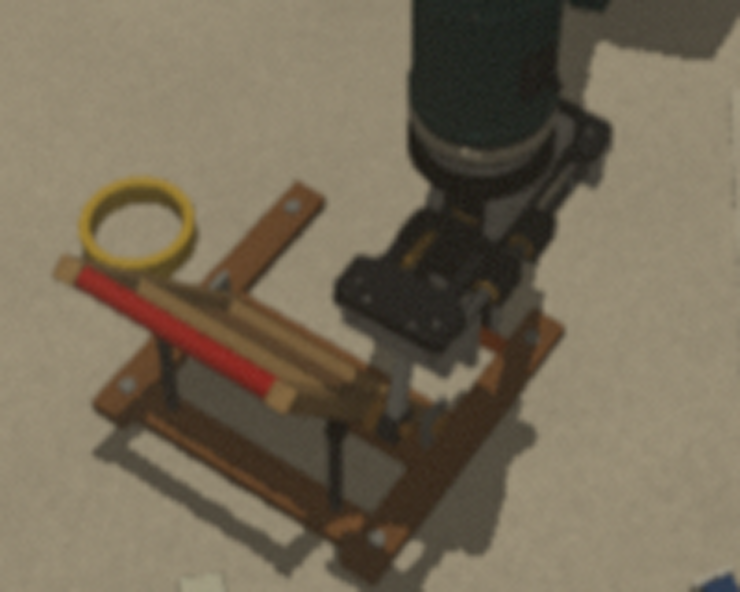

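>>> step_arm --plan '[{"x": -1.1,"y": 0.3,"z": -0.3,"yaw": 0},{"x": -2.1,"y": 0.6,"z": -0.6,"yaw": 0},{"x": -3.9,"y": 1.2,"z": -1.7,"yaw": 0},{"x": -5.5,"y": 1.8,"z": -3.1,"yaw": 0},{"x": -6.9,"y": 2.2,"z": -4.9,"yaw": 0},{"x": -7.8,"y": 2.5,"z": -6.9,"yaw": 0},{"x": -8.4,"y": 2.7,"z": -9,"yaw": 0},{"x": -8.6,"y": 2.7,"z": -10.7,"yaw": 0},{"x": -8.6,"y": 2.7,"z": -11.7,"yaw": 0},{"x": -8.6,"y": 2.7,"z": -11.7,"yaw": 0}]'

```text
time: 7.75
ee_pos: [536.9, 112.2, 89.0]
eef_rot: [0.988, -0.157, 0.002, -0.001]
force: [5.7, 2.2, 1.1]
gripper_width: 0.122
```

```bash
python3 - <<'E'
from h import *
s=ctrl.observe();print(s['ee_pos'],s['force'],s['gripper_width'])
p=shot('scene','s6.png');a=p['img'][160:320,200:400,::-1]
cv2.imwrite('pics/s6c.png',cv2.resize(a,None,fx=3.7,fy=3.7,interpolation=cv2.INTER_CUBIC))
E
```

```text
[536.91475056 112.23581564  89.00131041] [5.74152635 2.15214221 1.13054121] 0.1221832414741816
```

View pics/s6c.png

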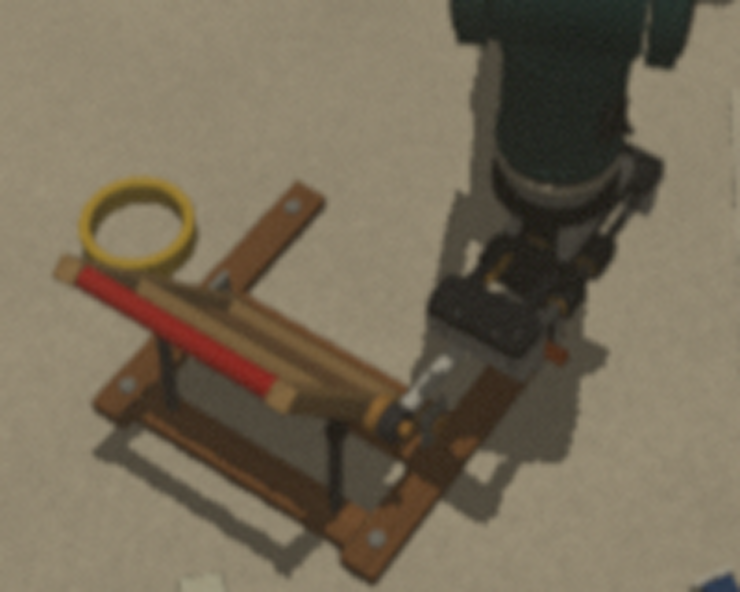

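>>> step_arm --plan '[{"x": 0,"y": 0,"z": 0,"yaw": 0},{"x": 0,"y": 0,"z": 0,"yaw": 0},{"x": 0,"y": 0,"z": 0,"yaw": 0},{"x": 0,"y": 0,"z": 0,"yaw": 0},{"x": 0,"y": 0,"z": 0,"yaw": 0},{"x": 0,"y": 0,"z": 0,"yaw": 0},{"x": 0,"y": 0,"z": 2,"yaw": 0},{"x": 0,"y": 0,"z": 5,"yaw": 0},{"x": 0,"y": 0,"z": 9,"yaw": 0},{"x": 0,"y": 0,"z": 13,"yaw": 0}]' --claw 0.8

```text
time: 8.8
ee_pos: [534.8, 111.6, 221.3]
eef_rot: [0.988, -0.157, -0.001, 0.0]
force: [0.1, 0.1, 0.2]
gripper_width: 0.895
```

>>> step_arm --plan '[{"x": 0,"y": 0,"z": 4,"yaw": 0},{"x": 0,"y": 0,"z": 8,"yaw": 0},{"x": 0,"y": 0,"z": 12,"yaw": 0},{"x": 0,"y": 0,"z": 12,"yaw": 0}]'

```text
time: 9.2
ee_pos: [536.9, 111.9, 347.9]
eef_rot: [0.988, -0.157, 0.006, -0.002]
force: [1.4, -0.6, 0.6]
gripper_width: 0.901
```

```bash
python3 - <<'E'
from h import *
s=ctrl.observe();print(s['ee_pos'],s['force'],s['gripper_width'])
p=shot('scene','s7.png');a=p['img'][160:320,200:400,::-1]
q=[544,-42,-.3162]
for l in [2.15,2.25,2.44]:
  g=geo(q,.6,l);print(l,proj(p,g['pin']+15*g['ey']), (proj(p,g['pin']+15*g['ey'])-[200,160])*3.7)
cv2.imwrite('pics/s7c.png',cv2.resize(a,None,fx=3.7,fy=3.7,interpolation=cv2.INTER_CUBIC))
E
```

```text
[536.89904353 111.85110071 347.88154463] [ 1.40926417 -0.61812858  0.60277357] 0.9012941240831899
2.15 [350.66053658 251.8512756 ] [557.44398534 339.84971971]
2.25 [350.28354795 254.47604983] [556.04912742 349.56138437]
2.44 [348.96233098 260.12991498] [551.16062461 370.48068543]
```

View pics/s7c.png

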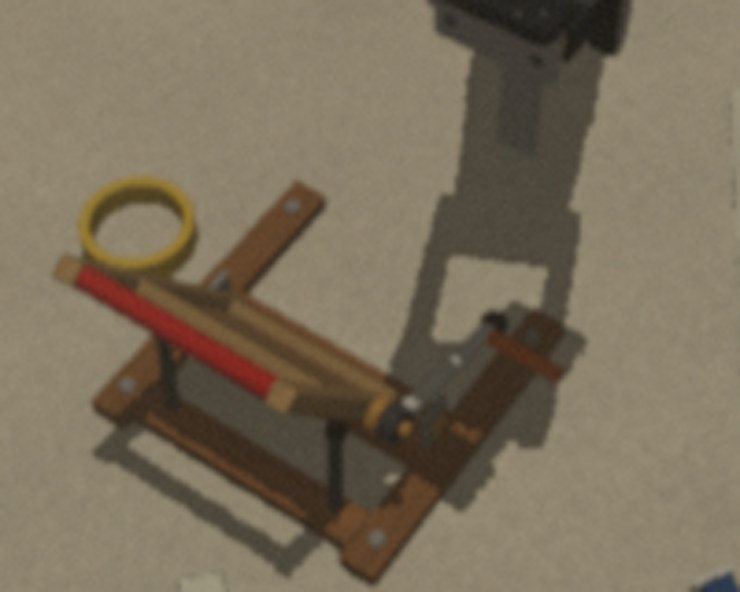

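>>> step_arm --plan '[{"x": 2.6,"y": -3.9,"z": 0,"yaw": 0},{"x": 5.2,"y": -7.8,"z": 0,"yaw": 0},{"x": 7.8,"y": -11.7,"z": 0,"yaw": 0},{"x": 10.4,"y": -15.6,"z": -1,"yaw": 0},{"x": 13,"y": -19.4,"z": -3,"yaw": 0},{"x": 13,"y": -19.4,"z": -5,"yaw": 0},{"x": 13,"y": -19.4,"z": -7,"yaw": 0},{"x": 13,"y": -19.4,"z": -7,"yaw": 0}]' --claw 0.3

```text
time: 10.05
ee_pos: [663.5, -82.6, 263.4]
eef_rot: [0.988, -0.157, -0.006, -0.0]
force: [0.4, -0.7, -0.8]
gripper_width: 0.65
```

```bash
python3 - <<'E'
from h import *
s=ctrl.observe();print(s['ee_pos'],s['eef_rot'],s['gripper_width'])
p=shot('scene','s8.png');a=p['img'][160:320,200:400,::-1]
cv2.imwrite('pics/s8c.png',cv2.resize(a,None,fx=3.7,fy=3.7,interpolation=cv2.INTER_CUBIC))
E
```

```text
[663.52954291 -82.55810121 263.38760146] [ 9.87543331e-01 -1.57239400e-01 -5.81836004e-03 -2.95192326e-04] 0.649762633861625
```

View pics/s8c.png

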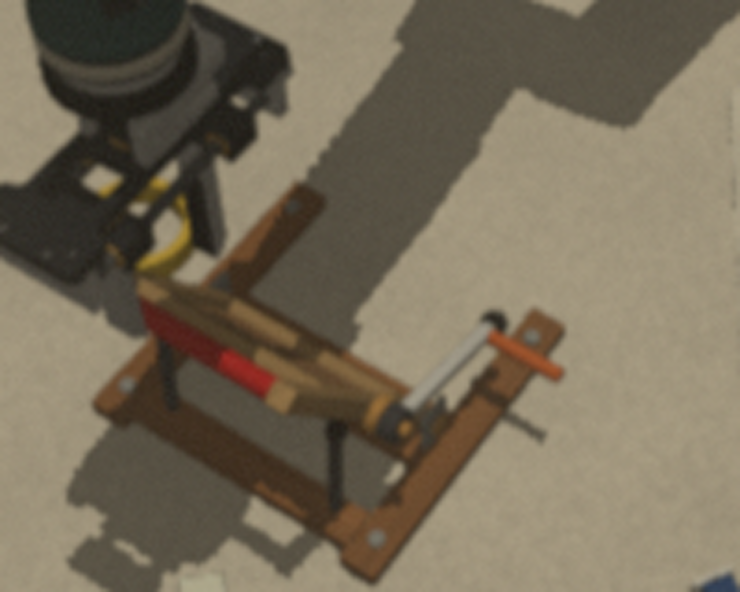

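>>> step_arm --plan '[{"x": 0.2,"y": 0,"z": -1,"yaw": 0},{"x": 0.3,"y": 0,"z": -2.5,"yaw": 0},{"x": 0.3,"y": 0,"z": -4,"yaw": 0},{"x": 0.3,"y": 0,"z": -5.3,"yaw": 0},{"x": 0.3,"y": 0,"z": -6,"yaw": 0},{"x": 0.3,"y": 0,"z": -6,"yaw": 0}]'

```text
time: 10.7
ee_pos: [667.7, -82.1, 208.6]
eef_rot: [0.988, -0.157, -0.001, -0.0]
force: [0.4, 0.8, -0.3]
gripper_width: 0.647
```

```bash
python3 - <<'E'
from h import *
s=ctrl.observe();print(s['ee_pos'],s['force'],s['gripper_width'])
p=shot('scene','s9.png');a=p['img'][160:320,180:380,::-1]
cv2.imwrite('pics/s9c.png',cv2.resize(a,None,fx=3.7,fy=3.7,interpolation=cv2.INTER_CUBIC))
s=ctrl.observe();print(s['ee_pos'])
E
```

```text
[667.70078995 -82.06524432 208.61010862] [ 0.37461357  0.84202238 -0.33427888] 0.6471185445055948
[668.16574721 -82.19788534 209.85665187]
```

View pics/s9c.png

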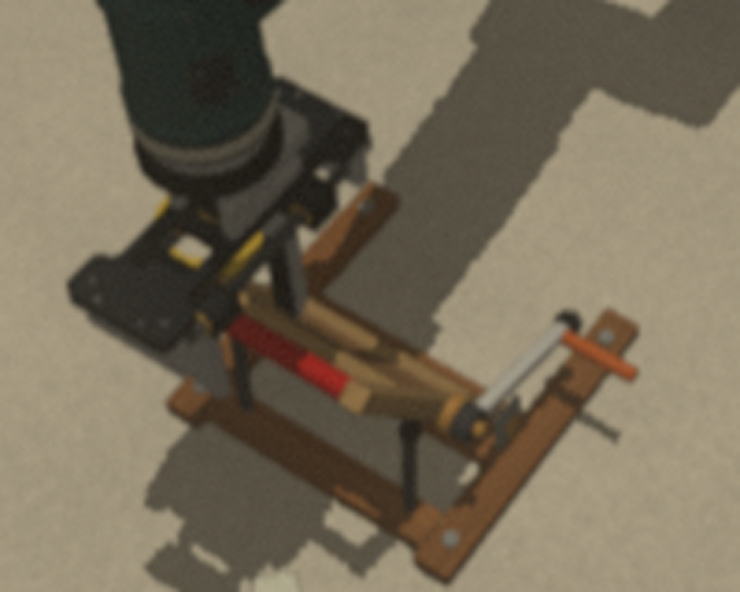

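>>> step_arm --plan '[{"x": 0,"y": 0,"z": -0.6,"yaw": 0},{"x": 0,"y": 0,"z": -0.6,"yaw": 0},{"x": 0,"y": 0,"z": -0.6,"yaw": 0},{"x": 0,"y": 0,"z": -0.6,"yaw": 0},{"x": 0,"y": 0,"z": -0.6,"yaw": 0},{"x": 0,"y": 0,"z": -0.6,"yaw": 0},{"x": 0,"y": 0,"z": -0.6,"yaw": 0},{"x": 0,"y": 0,"z": -0.6,"yaw": 0},{"x": 0,"y": 0,"z": -0.6,"yaw": 0},{"x": 0,"y": 0,"z": -0.6,"yaw": 0}]' --claw -1 --force 25

```text
time: 11.75
ee_pos: [667.4, -82.1, 204.3]
eef_rot: [0.988, -0.157, -0.001, -0.0]
force: [-4.6, 1.1, 1.5]
gripper_width: 0.16
```

```bash
python3 - <<'E'
from h import *
s=ctrl.observe();print(s['ee_pos'],s['force'],s['gripper_width'])
q=[544,-42,-.3162]
for f in [.6,.55,.5,.45,.4,.35,.3,.25,.2,.15,.1,.05,0]:
    print(f,np.round((geo(q,f)['handle']-geo(q)['handle'])/10,2), np.round(geo(q,f)['handle']))
E
```

```text
[667.44527354 -82.05386385 204.3174259 ] [-4.60201051  1.14817461  1.49353377] 0.16028711901634532
0.6 [0. 0. 0.] [667. -82. 224.]
0.55 [-0.92  0.3   0.63] [658. -79. 230.]
0.5 [-1.86  0.61  1.2 ] [649. -76. 236.]
0.45 [-2.83  0.93  1.73] [639. -73. 241.]
0.4 [-3.83  1.25  2.2 ] [629. -70. 246.]
0.35 [-4.85  1.59  2.62] [619. -67. 250.]
0.3 [-5.88  1.92  2.99] [609. -63. 254.]
0.25 [-6.93  2.27  3.3 ] [598. -60. 257.]
0.2 [-8.    2.62  3.56] [587. -56. 259.]
0.15 [-9.08  2.97  3.76] [577. -53. 261.]
0.1 [-10.16   3.32   3.9 ] [566. -49. 263.]
0.05 [-11.25   3.68   3.99] [555. -46. 264.]
0 [-12.34   4.04   4.02] [544. -42. 264.]
```

>>> step_arm --plan '[{"x": -0.9,"y": 0.3,"z": 0.6,"yaw": 0},{"x": -1.9,"y": 0.6,"z": 1.2,"yaw": 0},{"x": -2.8,"y": 0.9,"z": 1.7,"yaw": 0},{"x": -3.8,"y": 1.25,"z": 2.2,"yaw": 0},{"x": -4.9,"y": 1.6,"z": 2.6,"yaw": 0},{"x": -5.9,"y": 1.9,"z": 3.0,"yaw": 0},{"x": -6.9,"y": 2.3,"z": 3.3,"yaw": 0},{"x": -8,"y": 2.6,"z": 3.55,"yaw": 0},{"x": -9.1,"y": 3,"z": 3.75,"yaw": 0},{"x": -9.1,"y": 3,"z": 3.75,"yaw": 0}]'

```text
time: 12.75
ee_pos: [577.4, -52.0, 245.4]
eef_rot: [0.988, -0.157, 0.003, 0.0]
force: [6.2, 0.2, 5.6]
gripper_width: 0.161
```

```bash
python3 - <<'E'
from h import *
s=ctrl.observe();print(s['ee_pos'],s['force'],s['gripper_width'])
p=shot('scene','s10.png');a=p['img'][160:320,200:400,::-1]
cv2.imwrite('pics/s10c.png',cv2.resize(a,None,fx=3.7,fy=3.7,interpolation=cv2.INTER_CUBIC))
s=ctrl.observe();print(s['ee_pos'])
E
```

```text
[577.3741705  -52.02573439 245.42751291] [6.24451743 0.24559957 5.62988531] 0.16106393091952342
[578.0870757  -52.23452553 245.32879754]
```

View pics/s10c.png

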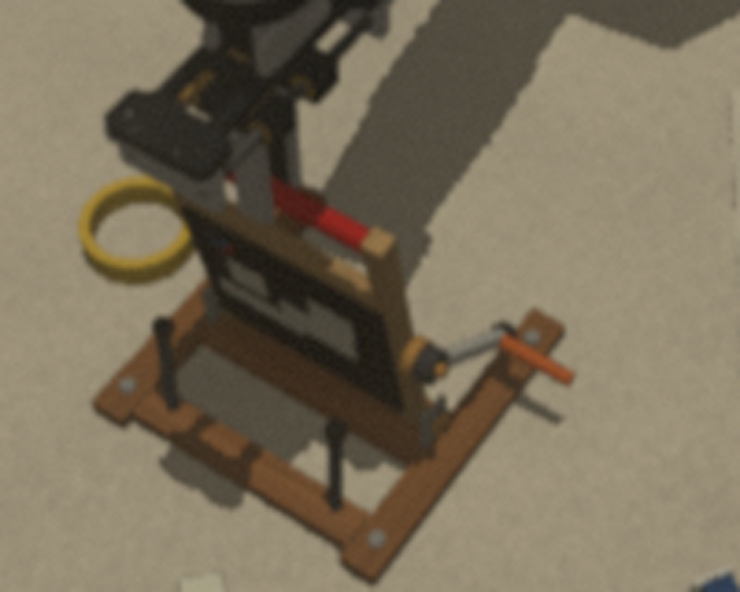

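>>> step_arm --plan '[{"x": -0.8,"y": 0.3,"z": 0.1,"yaw": 0},{"x": -1.6,"y": 0.5,"z": 0.2,"yaw": 0},{"x": -2.4,"y": 0.8,"z": 0.25,"yaw": 0},{"x": -3.2,"y": 1.0,"z": 0.25,"yaw": 0},{"x": -3.2,"y": 1.0,"z": 0.25,"yaw": 0},{"x": -3.2,"y": 1.0,"z": 0.25,"yaw": 0},{"x": -3.2,"y": 1.0,"z": 0.25,"yaw": 0}]'

```text
time: 13.5
ee_pos: [546.7, -41.8, 247.2]
eef_rot: [0.988, -0.156, 0.003, -0.001]
force: [3.9, 2.0, 7.2]
gripper_width: 0.159
```

```bash
python3 - <<'E'
from h import *
s=ctrl.observe();print(s['ee_pos'],s['force'],s['gripper_width'])
p=shot('scene','s11.png');a=p['img'][120:320,180:400,::-1]
cv2.imwrite('pics/s11c.png',cv2.resize(a,None,fx=3.5,fy=3,interpolation=cv2.INTER_CUBIC))
t=shot('top','t11.png');a=t['img'][165:325,270:440,::-1]
cv2.imwrite('pics/t11c.png',cv2.resize(a,None,fx=3.5,fy=3.5,interpolation=cv2.INTER_CUBIC))
s=ctrl.observe();print(s['ee_pos'])
q=[544,-42,-.3162]
for f in [-.1,0,.1]:
  for l in [2.2,2.44]:
    g=geo(q,f,l);print(f,l,[np.round((proj(p,X)-[180,120])*[3.5,3]) for X in(g['pin']+15*g['ey'],g['handle']+70*g['ey'],g['handle']-70*g['ey'],g['hub'])],np.round((proj(t,g['pin']+15*g['ey'])-[270,165])*3.5))
E
```

```text
[546.71180126 -41.83999132 247.17697553] [3.92418463 2.02100888 7.19197488] 0.15860655344605332
[546.77458992 -41.84416512 247.18212886]
-0.1 2.2 [array([618., 404.]), array([464., 261.]), array([289., 184.]), array([494., 392.])] [ 29. 384.]
-0.1 2.44 [array([603., 431.]), array([464., 261.]), array([289., 184.]), array([494., 392.])] [ 39. 360.]
0 2.2 [array([617., 400.]), array([444., 280.]), array([267., 201.]), array([486., 400.])] [ 29. 379.]
0 2.44 [array([602., 428.]), array([444., 280.]), array([267., 201.]), array([486., 400.])] [ 38. 358.]
0.1 2.2 [array([615., 398.]), array([423., 302.]), array([246., 221.]), array([478., 409.])] [ 29. 374.]
0.1 2.44 [array([602., 425.]), array([423., 302.]), array([246., 221.]), array([478., 409.])] [ 38. 355.]
```

View pics/s11c.png

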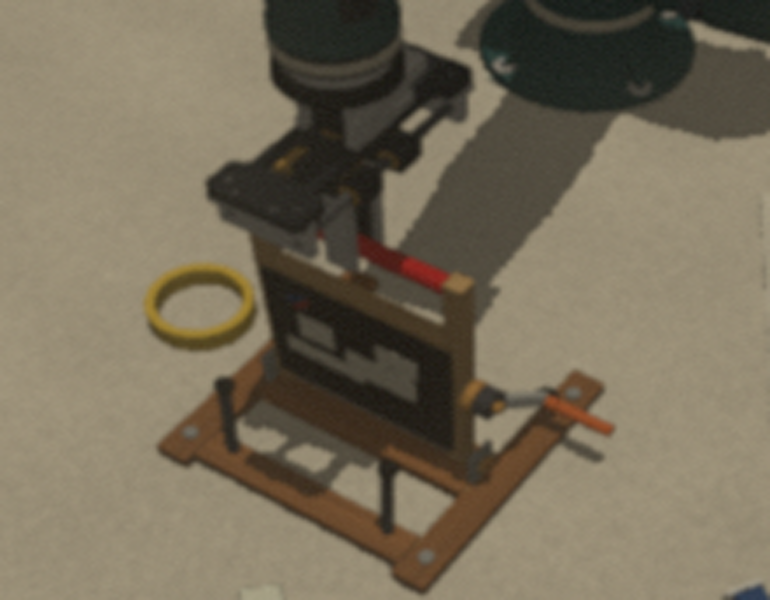

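View pics/t11c.png

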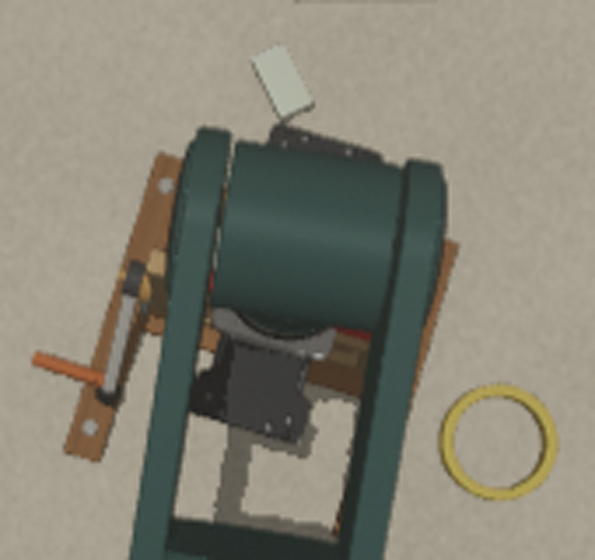

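>>> step_arm --plan '[{"x": 0,"y": 0,"z": -0.1,"yaw": 0},{"x": 0,"y": 0,"z": -0.1,"yaw": 0},{"x": 0,"y": 0,"z": -0.1,"yaw": 0},{"x": 0,"y": 0,"z": -0.1,"yaw": 0},{"x": 0,"y": 0,"z": -0.1,"yaw": 0}]'

```text
time: 14.1
ee_pos: [547.2, -42.0, 247.2]
eef_rot: [0.988, -0.156, 0.004, -0.001]
force: [4.1, 1.7, 9.0]
gripper_width: 0.159
```

```bash
python3 - <<'E'
from h import *
s=ctrl.observe();print(s['ee_pos'],s['force'],s['gripper_width'],np.abs(s['joint_velocities']).max())
t=shot('top','t12.png')
for k in 'tape_roll eraser tube_blue mug paint_bottle brush_jar tube_green'.split(): print(k,[np.round(b['rect']).tolist() for b in eyes.boxes_of(t,k)][:1])
order.sign_off()
E
```

```text
[547.18023022 -41.99153027 247.17063562] [4.06339113 1.67314885 8.9885927 ] 0.15919302207316077 0.001144186652169388
tape_roll [[276.0, 238.0, 38.0, 43.0]]
eraser [[342.0, 176.0, 16.0, 24.0]]
tube_blue [[212.0, 208.0, 27.0, 28.0]]
mug [[475.0, 208.0, 40.0, 43.0]]
paint_bottle [[145.0, 224.0, 44.0, 25.0]]
brush_jar [[115.0, 274.0, 59.0, 31.0]]
tube_green [[496.0, 278.0, 18.0, 36.0]]
the job is handed in; nothing more can be done
```

I flipped the prop leg over centre to its stop, swung the frame upright by the red bar, and handed the job in at about 14 s with the gripper still holding the bar.

**Leg:** I carried the pin to near the stop and released it. In both cameras its tip sits within a few pixels of where it should be with the leg down at 2.44 rad.

**Frame:** It leans about 0.01 rad by my measured easel pose. That pose could be off by a few millimetres, so call it ±0.02 rad; the bar end in the scene picture agrees.

**Grip:** The opening reads 15 mm on the 16 mm bar, the grasp point is within a few millimetres of the bar's middle, and the arm was still. The tool force was about 4 N along x and 9 N vertical.

**Bystanders:** In the last top view, six of the seven boxes were within a few pixels of where they started. The exception was the tape roll: the network put its box on the easel's leg. The close-up taken just before shows the roll where it began.

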